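Set the slab roller down on to its gauge strip

ROBOT

A 6-joint arm with a two-finger parallel gripper is mounted at the origin on the work surface. World frame = base frame: x ahead of the robot, y to its left, z up, the work surface at z = 0. Lengths are in mm, angles in rad, forces in N, time in s.
With the tool pointing down it reaches from about 300 to 775 mm from the base axis. Payload 14.6 kg.
Tool frame: the origin (TCP) lies at the very end of the fingers, on their centre line; the grasp point (between the pads) lies 19 mm behind it; z points along the fingers, y is the line along which they close (so a half turn about z gives the same grasp; the last joint's range is limited). The gripper opens to 94 mm and grips with 3 to 60 N. Pads are 16 mm wide; open, the fingers measure 119 mm over their backs; the gripper's body (75 mm by 177 mm) begins 78 mm behind the grasp point.
Start: joints at [-1.353, 0.3, 1.521, -0, 1.321, -0.067], TCP at [154.524, -527.836, 166.746] pointing down, gripper open.
Joint ranges: [-3.03, 3.03], [-0.79, 2.21], [0.23, 2.52], [-1.04, 4.18], [0, 3.07], [-2.55, 2.55]. Speed limits (rad/s): [2.22, 2.22, 2.57, 3.14, 3.14, 3.14].

INTERFACE

Orientations are given as [roll, pitch, yaw] about the fixed x, y, z axes, in that order (R = Rz(yaw) Ry(pitch) Rx(roll)).
In Python, from cell import manip gives the robot as it stands.
- The arm moves only by the tool servo_tool, never from a script. Its argument "motion" is a list that holds one entry, the list of rows, each a list of 7 numbers: the shift along the world's x, y, z as a fraction of full scale, then the turn, a rotation vector about the world's x, y, z as a fraction of full scale, then the closure, from 0 (fully open) to 1 (shut). In form: [[[x, y, z, rx, ry, rz, gripper], ...]]. A call has 1 to 10 rows; each row is the pose to reach, as a shift and turn from the pose commanded when the call began, turning the shorter way round; what a row does not reach only later rows make up. Full scale, the value 1, is 0.5 m for a shift and pi rad for a turn. A row lasts 1/10 s, in which the tool goes at most 50 mm and 8.59 degrees, less where a joint would pass 70% of its speed; a pose out of reach is approached as far as the arm can. A call with a number of a shift or a turn outside -1 to 1 is refused whole. A call with a gripper value outside its range is refused whole. The fingers move at their own pace and stop on an object; "newtons" is the grip in N (left out, the last holds). Time passes only in rows, so rows that repeat a pose let the fingers close. It gives the time, the measured TCP pose, the force, the opening and the grip force at its end, in the units of the state.
- manip.read_state(): the state, without advancing time (a new reading comes with each control period).
- manip.camera(name): name is "scene" or "side" or "wrist"; returns a dict with "frame" (420x560x3 uint8, red, green, blue), "range_z" (420x560 float32, mm along the optical axis (not along the pixel's ray), 0 where there is no reading), "vfov" (degrees; the focal length in pixels is half the picture's height over the tangent of half this angle, whatever the lens; pixels are square), "cx", "cy" (the principal point, pixels), "cam_to_world" (4x4, takes a point from camera to world coordinates). Camera axes: x right, y down, z forward; pixel columns grow to the right and rows downward; lengths in mm; the calibration is good to about 2 mm. A picture is of the moment at which its call begins.
- manip.sign_off(): hands the job in; it is judged then, once.
The state is a dict: "clock": time; "joints": joint angles; "qd": joint speeds; "effort": joint torques, N m; "eef_pos": TCP position; "eef_rot": TCP orientation; "wrist_force": force on the tool from outside, world axes, zero at the start; "moment": the same for the moment, N m; "finger_gap": finger opening in mm; "finger_force": force on a finger pad.
Only numpy, scipy, OpenCV 4.12 (cv2) and the standard library are available. Lean on these libraries where they do the work, as an engineer would, in place of code of your own. Each camera call takes 0.05 s, during which the arm holds its last target. There are 200 camera calls.

TASK

Set the gap of the slab roller with the thick wooden gauge strip: wind the roller up by its hand wheel, slide the strip straight in under it until its end shows beyond the roller, then wind the roller down on to the strip until it just pinches it, firmly enough to hold it but without crushing it, and let go. The screw has play, so the last turn of the wheel must be downwards with the play taken up; if you pinch too hard, back right off and come down again instead of easing back. Leave everything else where it is.

Things in the scene. Friction and masses are not known exactly. Their poses are not given: they have to be found in the camera images.
- slab_roller: The slab roller, fixed to the table: plywood bed 520 x 335 mm, top 40 mm above the table, two grey side castings (36 mm thick, at y = -190 and +190 mm), a chain cover across the rear of their tops (172 mm high). Origin on the table midway between the castings, straight below the roller's axis. x: feeding direction, away from the robot; y: along the roller, to the left.
- roller: Steel roller, 64 mm in diameter, 330 mm long, lying across the bed. Origin on its axis at mid-length: the gap under it is this point's height above the bed less 32 mm. It starts with a gap of 4 to 8 mm, too low for the strip; the hand wheel raises it 10 mm per turn, to 26 mm at most. It stays where it is left. Pinching the strip, its force grows by 15 to 35 N per 0.1 mm.
- wheel_centre (a point): Centre of the top face of the hand wheel, a flat aluminium disc 120 mm in diameter, level, on top of the right-hand casting (y = -190 mm), 190 mm above the table. Seen from above, clockwise lowers the roller and anticlockwise raises it.
- crank_knob (a point): Crank knob of the hand wheel: black, upright, 22 mm thick, 48 mm tall, 45 mm from the wheel's centre. It spins on its own pin, so the hand need not turn with it. Point on its axis, 28 mm above the wheel's top face. Turning the screw takes 4 to 5 N at the knob (standing still, anything less); a pinch of 50 to 80 N on the strip adds 2 to 3 N.
- wheel (a joint): Play between hand wheel and screw, in rad: the wheel's angle from the middle of its play, -0.35 to +0.35. Within the play the wheel turns almost freely (0.5 N at the knob) and the roller does not move. At -0.35 the wheel drives the roller down, at +0.35 up. The setting counts only if it ends below -0.2.
- thick_strip: The thick wooden gauge strip, 200 mm long (its x axis), 30 mm wide, nominally 12 mm thick but worn by up to 1 mm (so the touch must be felt), about 80 g, lying flat on the bed in front of the roller (on the robot's side). Origin under its centre; x points towards the roller.
- strip_centre (a point): Centre of the thick strip, about 6 mm above the bed. A pinch of 30 to 100 N on the strip is right; less than 20 N is too loose, more than 120 N too tight, and beyond 250 N it is crushed.
- strip_nose (a point): Middle of the thick strip's front end, 100 mm from its centre, the end that goes under the roller; it must come at least 15 mm past the roller's axis, better 30 to 50 mm, with the strip square to the roller within 0.2 rad.
- thin_strip: the thinner wooden gauge strip, 200 x 24 x 5 mm, lying on the bed beside the thick one (origin under its centre); not wanted
- ring_cutter: steel ring cutter, 60 mm across and 40 mm tall, standing on the bed (origin under its centre); leave it
- rolling_pin: wooden rolling pin, 50 mm thick, 380 mm long, on the table to the right (origin under its middle); leave it
- slip_jar: terracotta jar, 68 mm across, 85 mm tall, on the table to the right (origin under its centre); leave it
- painted_cup: white cup, 76 mm across, 85 mm tall, on the table to the left (origin under its centre); leave it
- steel_rib: flat steel rib, 100 x 50 x 4 mm, on the table to the left (origin under its centre); leave it

How it is judged:
By the outcome, as a careful person would: the job done as asked, in the order asked, and still so for the second after the job is handed in, with the robot touching nothing.
It also fails if it takes over 72 s, if anything falls off the work surface, if the arm or the gripper's body presses on something with over 40 N, if the wrist force passes 120 N, or if a joint passes its speed limit or range.

## Working session

There is one attempt and no reset: what is moved stays moved. The work goes in short steps, Python scripts to look and compute and a tool call to move; the robot and the scene stay as the last step left them, time stands still between calls to the robot, and variables do not carry over. Pictures are saved under pics/ and viewed, at most 10 in all, crops included, and the job is handed in when it is done.

Besides the shell and the picture viewer there is one more tool, called after "Request:" by a JSON object that holds its "method" and its "body", one argument or row to a line. servo_tool: Moves the arm, as the interface text tells. Its arguments: {"type":"object","properties":{"motion":{"type":"array"},"newtons":{"type":"number"}},"required":["motion"]}

```bash
mkdir -p pics
cat > h.py <<'E'
import numpy as np, cv2
from cell import manip
def shot(n,f):
    c=manip.camera(n); cv2.imwrite(f'pics/{f}.png',cv2.cvtColor(c['frame'],cv2.COLOR_RGB2BGR)); np.savez(f'pics/{f}.npz',**{k:np.array(v) for k,v in c.items()}); return c
def load(f): return dict(np.load(f'pics/{f}.npz'))
def cloud(c):
    h,w=c['range_z'].shape; f=h/2/np.tan(np.radians(float(c['vfov']))/2)
    v,u=np.mgrid[:h,:w]; z=c['range_z']
    p=np.stack([(u-c['cx'])/f*z,(v-c['cy'])/f*z,z],-1); T=c['cam_to_world']
    return p@T[:3,:3].T+T[:3,3]
E
python3 - <<'E'
from h import *
for n in('scene','side'):
    c=shot(n,n+'0'); print(n,c['vfov'],c['cam_to_world'].round(2).tolist())
a=cv2.imread('pics/scene0.png');b=cv2.imread('pics/side0.png')
print(manip.read_state())
E
```

```text
scene 43.2616609457247 [[0.32, 0.59, -0.74, 1583.29], [0.95, -0.18, 0.27, -347.24], [0.02, -0.79, -0.62, 1069.17], [0.0, 0.0, 0.0, 1.0]]
side 47.93806203809265 [[-0.95, -0.21, 0.21, 190.1], [-0.3, 0.63, -0.71, 1037.91], [0.01, -0.74, -0.67, 1065.13], [0.0, 0.0, 0.0, 1.0]]
{'clock': 0.1, 'joints': array([-1.35261493e+00,  3.00419488e-01,  1.52150494e+00, -3.23921077e-06,
        1.32069591e+00, -6.66396614e-02]), 'qd': array([ 0.00117595, -0.0021992 , -0.00269105, -0.00010173, -0.00144458,
       -0.00051165]), 'effort': array([ 1.83125398e-03, -5.32637000e+01, -3.53281510e+01,  7.09882937e-02,
        2.34444276e-02, -4.46721367e-05]), 'eef_pos': array([ 154.45911675, -527.58563234,  166.24686783]), 'eef_rot': array([-3.14056704e+00, -6.53035364e-05,  2.84821827e-01]), 'wrist_force': array([-0.02009954, -0.5849911 ,  0.1758713 ]), 'moment': array([ 0.0507908 , -0.00352046,  0.06239805]), 'finger_force': 0.0, 'finger_gap': 94.17578478614672}
```

View pics/scene0.png

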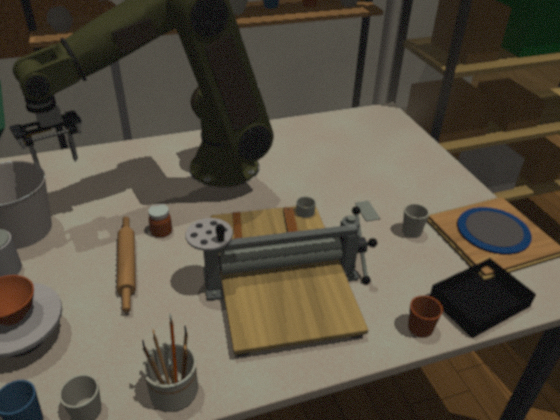

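View pics/side0.png

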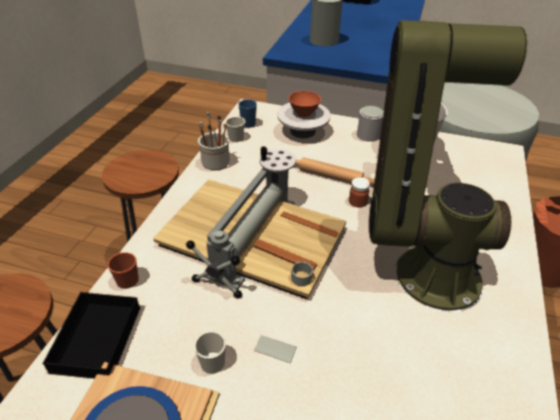

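The scene view shows the wheel at (209,235) with its knob at about (221,232), strips at about (238,225) and (290,218), and the ring cutter at (306,207). In the side view the strips are at (310,222) and (285,252), and the knob is at (264,153). Next I'll measure these in world coordinates.

Run:
```python
from h import *
S=load('scene0');D=load('side0')
P=cloud(D);Q=cloud(S)
A=cv2.imread('pics/side0.png')[130:310,150:360]; B=cv2.imread('pics/scene0.png')[180:330,170:390]
A=cv2.resize(A,None,fx=3.6,fy=3.3,interpolation=3)[:590,:760]; cv2.imwrite('pics/sidecrop.png',A)
for n,C,p in(('side',D,P),('scene',S,Q)):
    z=p[...,2]; f=C['frame'].astype(int)
    ok=(C['range_z']>0)&(p[...,0]>250)&(p[...,0]<900)&(abs(p[...,1])<500)
    m=ok&(abs(z-190)<5); q=p[m]; print(n,'wheel',m.sum(),q.mean(0).round(1),q.min(0).round(0),q.max(0).round(0))
    c=np.median(q,0)
    k=ok&(z>200)&(z<250)&(np.hypot(p[...,0]-c[0],p[...,1]-c[1])<75); print(' knob',k.sum(),p[k].mean(0).round(1), p[k].max(0).round(1))
    # strips: reddish brown at 40..60
    m=(ok&(z>38)&(z<62)&(f[...,0]-f[...,1]>45)&(f[...,1]<110)).astype(np.uint8)
    N,L,st,_=cv2.connectedComponentsWithStats(m)
    for i in range(1,N):
        if st[i,4]>40:
            q=p[L==i]; r=cv2.minAreaRect(q[:,:2].astype(np.float32)); print(' strip',st[i],np.median(q,0).round(1),r)
    m=ok&(z>36)&(z<43); q=p[m]; r=cv2.minAreaRect(q[:,:2].astype(np.float32)); print(' bed',r)
```

```text
side wheel 598 [ 566.2 -168.4  189. ] [ 501. -368.  185.] [892. 217. 195.]
 knob 83 [ 597.6 -143.8  223.2] [ 609.8 -133.9  240.9]
 strip [351 189  16   8  65] [ 296.7 -243.1   55.5] ((294.4630126953125, -246.40003967285156), (22.70507049560547, 53.35301971435547), 80.1668472290039)
 strip [282 213  56  23 265] [409.6 -56.7  44.1] ((415.73455810546875, -58.69989776611328), (28.045576095581055, 191.6935272216797), 78.530517578125)
 strip [254 239  62  29 375] [463.8  98.9  50.5] ((451.392333984375, 101.78105163574219), (35.75339126586914, 198.07676696777344), 77.34573364257812)
 bed ((640.52685546875, 28.46563720703125), (966.6849365234375, 647.2906494140625), 79.82628631591797)
scene wheel 1077 [ 577.2 -176.4  190.3] [ 502. -373.  185.] [896. 213. 195.]
 knob 136 [ 607.2 -150.5  225.4] [ 616.3 -138.4  241.5]
 bed ((641.0975341796875, 24.53900146484375), (976.2199096679688, 639.3856811523438), 80.77407836914062)
```

View pics/sidecrop.png

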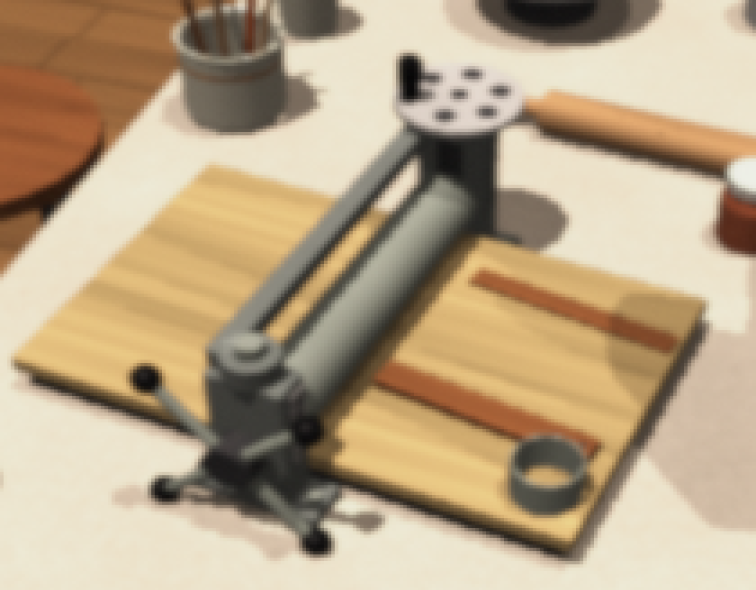

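Run:
```python
from h import *
for n in('side','scene'):
    C=load(n+'0');p=cloud(C);z=p[...,2]
    ok=(C['range_z']>0)
    r=lambda c:np.hypot(p[...,0]-c[0],p[...,1]-c[1])
    m=ok&(abs(z-190)<6)&(r((568,-182))<80); q=p[m]
    (cx,cy),R=cv2.minEnclosingCircle(q[:,:2].astype(np.float32)); print(n,'wheel',cx,cy,R,np.median(q[:,2]),q.min(0),q.max(0))
    k=ok&(z>205)&(z<250)&(r((cx,cy))<70); print(' knob',p[k].mean(0).round(1),np.ptp(p[k],0).round(1), 'dist',np.hypot(*(p[k].mean(0)[:2]-[cx,cy])))
    # chain cover tops, castings
    k=ok&(z>155)&(z<180)&(abs(p[...,0]-600)<130)&(p[...,1]>-140)&(p[...,1]<220); t=p[k][:,:2].astype(np.float32); print(' cover',cv2.minAreaRect(t),cv2.fitLine(t,2,0,.01,.01).ravel(),np.median(p[k][:,2]))
    # roller top: local frame est
    yaw=-.18; ex=np.array([np.cos(yaw),np.sin(yaw)]);ey=np.array([-ex[1],ex[0]]); o=np.array([cx,cy])+190*ey
    l=np.stack([(p[...,:2]-o)@ex,(p[...,:2]-o)@ey],-1)
    k=ok&(abs(l[...,0])<25)&(abs(l[...,1])<140)&(z>85)&(z<140)
    print(' roller',k.sum(),np.percentile(z[k],[50,90,97,99]), l[k].mean(0), o)
    k=ok&(z>35)&(z<45)&(abs(l[...,0])<300)&(abs(l[...,1])<190); print(' bed',cv2.minAreaRect(p[k][:,:2].astype(np.float32)),l[k].min(0),l[k].max(0),np.median(z[k]))
    k=ok&(z>72)&(z<86)&(l[...,0]<-60)&(l[...,0]>-300)&(abs(l[...,1])<160); print(' ring',k.sum(),p[k].min(0),p[k].max(0), l[k].min(0),l[k].max(0))
```

```text
side wheel 561.6884155273438 -169.5679473876953 62.9947624206543 188.92975137654355 [ 500.58676753 -230.97992464  184.02471892] [ 618.15597685 -110.3675571   195.29251095]
 knob [ 598.1 -143.8  225.4] [22.2 23.  35.2] dist 44.58318275982721
 cover ((589.8759765625, 38.131072998046875), (367.9131774902344, 77.67626953125), 79.74839782714844) [8.5393809e-02 9.9634725e-01 6.0651709e+02 6.8966354e+01] 170.3407359527086
 roller 618 [108.06232721 111.23347235 112.66088095 113.5902885 ] [ -8.75088554 -10.79120022] [595.70403448  17.36235424]
 bed ((584.152587890625, 21.658111572265625), (379.97412109375, 522.647216796875), 83.07685089111328) [-281.8449864  -189.53541157] [257.19927134 189.70616465] 39.23272862731881
 ring 103 [349.5012937  137.21815089  72.0253593 ] [408.839966   200.15467078  82.87045275] [-271.5087347    78.93973285] [-211.5675332   141.96848763]
scene wheel 561.8004150390625 -170.83750915527344 61.6828727722168 190.49125532365832 [ 501.87208171 -229.71677247  184.00269515] [ 623.33942453 -111.97575787  195.7724719 ]
 knob [ 607.1 -150.4  227.2] [25.6 22.6 36. ] dist 49.72363399906025
 cover ((612.5595092773438, 40.50022888183594), (358.03472900390625, 60.23149871826172), 89.12538146972656) [9.6057571e-02 9.9537575e-01 6.1612390e+02 4.6360588e+01] 170.54757757052448
 roller 1727 [105.29799206 111.84174722 113.2429819  114.32101966] [ 4.06313144 -1.2004183 ] [595.81603399  16.09279247]
 bed ((585.0230712890625, 15.788909912109375), (377.6805114746094, 528.176513671875), 83.88981628417969) [-280.3441183  -188.08681742] [260.37069722 188.56092053] 40.46263768296342
 ring 106 [350.75726397 138.0831039   72.0629221 ] [413.89807989 198.5843681   83.52440903] [-268.55616932   81.60850824] [-206.07661879  141.06798922]
```

Request:
{"method": "servo_tool", "body": {
  "motion": [
    [[0.1,0.1,0.3,0,0,0,0],[0.2,0.2,0.36,0,0,0,0],[0.3,0.3,0.36,0,0,0,0],[0.4,0.4,0.36,0,0,0,0],[0.5,0.5,0.36,0,0,0,0],[0.6,0.6,0.36,0,0,0,0],[0.7,0.68,0.36,0,0,0,0],[0.8,0.7,0.36,0,0,0,0],[0.8,0.7,0.36,0,0,0,0],[0.8,0.7,0.36,0,0,0,0]]
  ]
}}

```text
clock: 1.1
eef_pos: [481.9, -231.7, 337.0]
eef_rot: [-3.142, 0.0, 0.285]
wrist_force: [0.2, -1.2, 1.1]
finger_gap: 94.0
finger_force: 0.0
```

Run:
```python
from h import *
C=shot('wrist','w1');p=cloud(C);z=p[...,2];print(C['cam_to_world'].round(2).tolist(),manip.read_state()['eef_pos'])
ok=C['range_z']>0
r=np.hypot(p[...,0]-562,p[...,1]+170)
m=ok&(abs(z-190)<6)&(r<75)
if m.sum(): q=p[m];print('wheel',m.sum(),cv2.minEnclosingCircle(q[:,:2].astype(np.float32)),q.min(0),q.max(0))
m=ok&(z>228)&(r<75)
if m.sum(): q=p[m];print('knob',m.sum(),q.mean(0),cv2.minEnclosingCircle(q[:,:2].astype(np.float32)),q.max(0))
```

```text
[[0.28, -0.92, -0.26, 558.49], [-0.96, -0.27, -0.08, -209.19], [-0.0, 0.27, -0.96, 555.44], [0.0, 0.0, 0.0, 1.0]] [ 485.98754342 -227.75914976  336.9158327 ]
wheel 12993 ((561.9999389648438, -171.44442749023438), 59.923587799072266) [ 502.12552756 -231.25698987  186.55371072] [ 621.71898797 -111.69079769  195.78748503]
knob 15911 [ 503.79723321 -186.73586351  477.40313307] ((552.9210815429688, -174.29502868652344), 65.67396545410156) [ 612.97374257 -138.25144218  499.36578096]
```

View pics/w1.png

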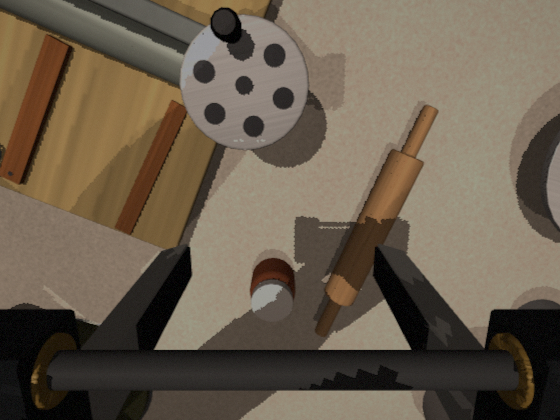

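The wrist view shows the wheel centre at (244,85), the knob top at (226,24), the thick strip from (62,40) to (12,180), and the thin strip from (180,105) to (125,228). I'll compute the knob, strip and bed positions from it.

Run:
```python
from h import *
C=load('w1');p=cloud(C);z=p[...,2];f=C['frame'].astype(int);ok=C['range_z']>0
r=np.hypot(p[...,0]-562,p[...,1]+171)
m=ok&(z>230)&(z<250)&(r<75);q=p[m];print('knob',m.sum(),q.mean(0),cv2.minEnclosingCircle(q[:,:2].astype(np.float32)))
for a,lo,hi in(('thick',48,56),):
  m=(ok&(z>lo)&(z<hi)&(f[...,0]-f[...,1]>30)).astype(np.uint8);m[:, 90:]=0
  N,L,st,_=cv2.connectedComponentsWithStats(m)
  i=1+st[1:,4].argmax();q=p[L==i];print(a,st[i],np.median(q,0),cv2.minAreaRect(q[:,:2].astype(np.float32)))
m=(ok&(z>42.5)&(z<48)&(f[...,0]-f[...,1]>30)).astype(np.uint8)
m[:,:100]=0;m[:,190:]=0
N,L,st,_=cv2.connectedComponentsWithStats(m);i=1+st[1:,4].argmax();q=p[L==i];print('thin',st[i],np.median(q,0),cv2.minAreaRect(q[:,:2].astype(np.float32)))
# bed near edge: pixels bottom of bed, z~40
for (u,v) in((51,36),(73,44),(22,184),(62,40),(12,181),(20,195),(100,222),(150,243),(180,200),(215,120)): print((u,v),p[v,u].round(1))
# roller top line
m=ok&(z>100)&(z<125)&(p[...,0]>540)&(p[...,0]<640); q=p[m]; print(np.percentile(q[:,2],[50,95,99])); t=q[q[:,2]>np.percentile(q[:,2],90)]; print(cv2.fitLine(t[:,:2].astype(np.float32),2,0,.01,.01).ravel())
```

```text
knob 786 [ 600.82098591 -150.93072475  237.21853169] ((601.6600952148438, -149.8633575439453), 12.080188751220703)
thick [   0   34   69  150 3517] [459.61117915  97.33143467  52.18111173] ((451.6239318847656, 98.45997619628906), (30.6221866607666, 200.50486755371094), 77.99374389648438)
thin [ 115  100   71  134 2370] [426.79514447 -61.63645046  45.60780681] ((418.6681213378906, -60.18982696533203), (23.486276626586914, 200.3218231201172), 77.80966186523438)
(51, 36) [551.7  87.3  48.7]
(73, 44) [550.1  64.   40.9]
(22, 184) [349.4 106.9  41.8]
(62, 40) [550.9  76.4  43.7]
(12, 181) [354.4 113.4  53.1]
(20, 195) [314.9 133.    1.3]
(100, 222) [324.4  -5.7  41.1]
(150, 243) [311.8 -80.   38.9]
(180, 200) [ 388.  -108.4   39.2]
(215, 120) [ 523.8 -153.3  191.2]
[109.64409625 112.20695436 113.03504238]
[ 1.1799861e-01  9.9301374e-01  5.8017114e+02 -1.8917311e+01]
```

Request:
{"method": "servo_tool", "body": {
  "motion": [
    [[0.1,0.08,-0.04,0,0,0,0.5],[0.18,0.13,-0.04,0,0,0,0.5],[0.23,0.155,-0.04,0,0,0,0.5],[0.23,0.155,-0.04,0,0,0,0.5]]
  ]
}}

```text
clock: 1.55
eef_pos: [598.0, -153.1, 314.1]
eef_rot: [-3.139, 0.003, 0.289]
wrist_force: [0.2, -0.1, 0.9]
finger_gap: 65.5
finger_force: 0.0
```

Request:
{"method": "servo_tool", "body": {
  "motion": [
    [[0.001,0,-0.08,0,0,0,0.5],[0.001,0,-0.16,0,0,0,0.5],[0.001,0,-0.228,0,0,0,0.5],[0.001,0,-0.228,0,0,0,0.5],[0.001,0,-0.228,0,0,0,1],[0.001,0,-0.228,0,0,0,1],[0.001,0,-0.228,0,0,0,1],[0.001,0,-0.228,0,0,0,1],[0.001,0,-0.228,0,0,0,1]]
  ],
  "newtons": 25
}}

```text
clock: 2.45
eef_pos: [596.2, -156.0, 203.5]
eef_rot: [3.141, -0.001, 0.285]
wrist_force: [0.7, 0.6, 0.3]
finger_gap: 10.6
finger_force: 0.0
```

Run:
```python
from h import *
s=manip.read_state();print(s['eef_pos'],s['finger_gap'],s['finger_force'],s['wrist_force'])
C=shot('wrist','w2');shot('scene','s2')
a=cv2.imread('pics/s2.png')[150:290,130:290]; b=cv2.imread('pics/w2.png')
o=np.hstack([cv2.resize(b,(400,300)),cv2.resize(a,(343,300))]);cv2.imwrite('pics/c2.png',o)
```

```text
[ 596.22179593 -155.98293383  203.50701334] 10.577086269695124 0.0 [0.74784073 0.5881083  0.28193003]
```

View pics/c2.png

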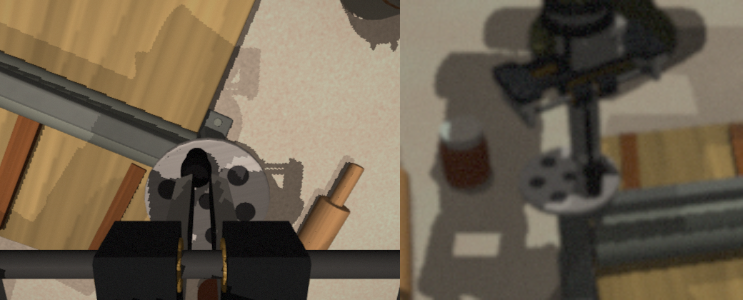

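The fingers have closed just short of the knob (knob at about (197,165) in the left panel). I'll open, lift and measure again.

Request:
{"method": "servo_tool", "body": {
  "motion": [
    [[0,0,0,0,0,0,0.4],[0,0,0,0,0,0,0.4],[0,0,0.06,0,0,0,0.4],[-0.06,0,0.14,0,0,0,0.4],[-0.06,0,0.14,0,0,0,0.4],[-0.06,0,0.14,0,0,0,0.4]]
  ]
}}

```text
clock: 3.15
eef_pos: [566.1, -156.0, 273.8]
eef_rot: [3.141, -0.002, 0.285]
wrist_force: [-1.3, -0.1, -0.6]
finger_gap: 47.1
finger_force: 0.0
```

```bash
cat > knob.py <<'E'
from h import *
import sys
C=shot('wrist',sys.argv[1]);p=cloud(C);z=p[...,2];ok=C['range_z']>0
s=manip.read_state();print(s['eef_pos'],s['eef_rot'],s['finger_gap'])
f=C['frame'].astype(int)
r=np.hypot(p[...,0]-562,p[...,1]+171)
m=(ok&(z>225)&(z<246)&(r<75)).astype(np.uint8)
N,L,st,_=cv2.connectedComponentsWithStats(m)
for i in range(1,N):
    if st[i,4]>60: q=p[L==i];print('knob',st[i],q.mean(0).round(1),cv2.minEnclosingCircle(q[:,:2].astype(np.float32)),cv2.minEnclosingCircle(q[q[:,2]>234][:,:2].astype(np.float32)))
m=ok&(abs(z-190)<4)&(r<70);q=p[m];print('wheel',cv2.minEnclosingCircle(q[:,:2].astype(np.float32)))
E
python3 knob.py w3
```

```text
[ 566.00440367 -155.86900682  272.40499428] [-3.14129702e+00  3.23860553e-04  2.84715966e-01] 51.224835367755176
knob [272 149  34  35 928] [ 602.7 -149.4  236.8] ((601.6358032226562, -149.88339233398438), 11.929916381835938) ((601.9471435546875, -149.726806640625), 11.423377990722656)
wheel ((562.203125, -171.29327392578125), 59.787818908691406)
```

Request:
{"method": "servo_tool", "body": {
  "motion": [
    [[0.072,0.012,0,0,0,0,0.4],[0.072,0.012,-0.02,0,0,0,0.4],[0.072,0.012,-0.1,0,0,0,0.4],[0.072,0.012,-0.14,0,0,0,0.4],[0.072,0.012,-0.14,0,0,0,1],[0.072,0.012,-0.14,0,0,0,1],[0.072,0.012,-0.14,0,0,0,1]]
  ],
  "newtons": 25
}}

```text
clock: 3.9
eef_pos: [602.5, -150.1, 204.2]
eef_rot: [3.141, -0.001, 0.285]
wrist_force: [0.5, 0.1, 0.4]
finger_gap: 35.7
finger_force: 0.0
```

Request:
{"method": "servo_tool", "body": {
  "motion": [
    [[0,0,0,0,0,0,1],[0,0,0,0,0,0,1],[0,0,0,0,0,0,1]]
  ]
}}

```text
clock: 4.2
eef_pos: [602.2, -150.0, 203.3]
eef_rot: [3.141, -0.001, 0.285]
wrist_force: [0.3, 1.0, -0.3]
finger_gap: 11.8
finger_force: 0.0
```

Run:
```python
from h import *
s=manip.read_state();print(s['eef_pos'],s['finger_gap'],s['finger_force'],s['wrist_force'])
C=shot('wrist','w4');shot('side','d4');p=cloud(C)
b=cv2.imread('pics/w4.png')[130:400,130:430];a=cv2.imread('pics/side0.png');a=cv2.imread('pics/d4.png')[100:210,200:330]
o=np.hstack([cv2.resize(b,(400,360)),cv2.resize(a,(400,360),interpolation=3)]);cv2.imwrite('pics/c4.png',o)
```

```text
[ 602.16236753 -149.95640931  203.30751407] 11.786609768599012 0.0 [ 0.28574393  0.9825399  -0.26653665]
```

View pics/c4.png

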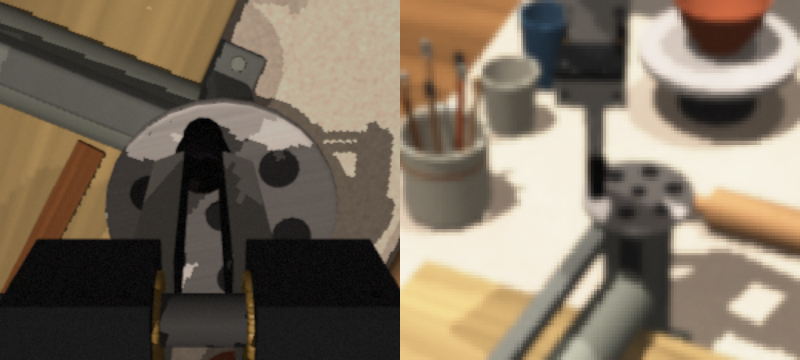

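Request:
{"method": "servo_tool", "body": {
  "motion": [
    [[0,0,0,0,0,0,1],[0,0,0,0,0,0,1]]
  ],
  "newtons": 25
}}

```text
clock: 4.5
eef_pos: [602.1, -149.9, 202.9]
eef_rot: [3.142, -0.0, 0.285]
wrist_force: [0.7, -0.0, -1.0]
finger_gap: 0.5
finger_force: 0.0
```

Run:
```python
from h import *
C=shot('wrist','w5');p=cloud(C);z=p[...,2]
print(manip.read_state()['finger_gap'])
for v in range(200,330,12): print(v,[tuple(p[v,u].round(0).astype(int)) for u in (255,270,283,295,310)])
b=cv2.imread('pics/w5.png')[170:350,190:390]
cv2.imwrite('pics/c5.png',cv2.resize(b,None,fx=3,fy=3,interpolation=3))
```

```text
0.67081054905415
200 [(np.int64(591), np.int64(-128), np.int64(100)), (np.int64(594), np.int64(-141), np.int64(96)), (np.int64(584), np.int64(-156), np.int64(42)), (np.int64(598), np.int64(-163), np.int64(89)), (np.int64(596), np.int64(-180), np.int64(63))]
212 [(np.int64(602), np.int64(-130), np.int64(171)), (np.int64(611), np.int64(-139), np.int64(190)), (np.int64(613), np.int64(-147), np.int64(190)), (np.int64(616), np.int64(-154), np.int64(191)), (np.int64(618), np.int64(-163), np.int64(192))]
224 [(np.int64(601), np.int64(-132), np.int64(191)), (np.int64(604), np.int64(-141), np.int64(192)), (np.int64(611), np.int64(-148), np.int64(209)), (np.int64(608), np.int64(-157), np.int64(191)), (np.int64(610), np.int64(-166), np.int64(190))]
236 [(np.int64(592), np.int64(-134), np.int64(190)), (np.int64(609), np.int64(-141), np.int64(228)), (np.int64(612), np.int64(-147), np.int64(233)), (np.int64(613), np.int64(-154), np.int64(228)), (np.int64(602), np.int64(-169), np.int64(190))]
248 [(np.int64(584), np.int64(-136), np.int64(190)), (np.int64(610), np.int64(-141), np.int64(248)), (np.in
[... 907 characters left out ...]
), np.int64(295)), (np.int64(610), np.int64(-143), np.int64(295)), (np.int64(597), np.int64(-152), np.int64(267)), (np.int64(613), np.int64(-151), np.int64(296)), (np.int64(615), np.int64(-157), np.int64(297))]
308 [(np.int64(609), np.int64(-138), np.int64(304)), (np.int64(610), np.int64(-143), np.int64(303)), (np.int64(547), np.int64(-167), np.int64(190)), (np.int64(613), np.int64(-151), np.int64(304)), (np.int64(614), np.int64(-156), np.int64(304))]
320 [(np.int64(633), np.int64(-135), np.int64(348)), (np.int64(634), np.int64(-138), np.int64(349)), (np.int64(538), np.int64(-169), np.int64(190)), (np.int64(635), np.int64(-143), np.int64(349)), (np.int64(636), np.int64(-146), np.int64(349))]
```

View pics/c5.png

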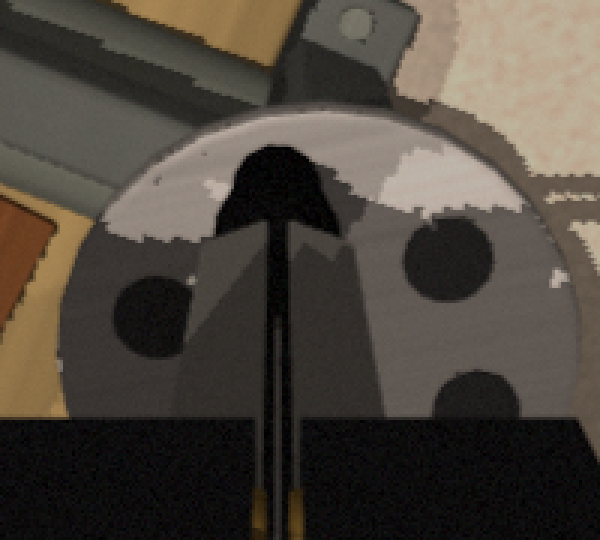

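Run:
```python
from h import *
C=load('d4');p=cloud(C);f=C['frame']
# column through the knob/finger: project knob axis points
T=np.linalg.inv(C['cam_to_world']);F=210/np.tan(np.radians(float(C['vfov']))/2)
for z in range(190,330,8):
    q=T[:3,:3]@np.array([602,-150,z])+T[:3,3];u=int(round(q[0]/q[2]*F+C['cx']));v=int(round(q[1]/q[2]*F+C['cy']));print(z,(u,v),f[v,u],p[v,u].round(0))
```

```text
190 (263, 159) [30 28 26] [ 598. -144.  197.]
198 (263, 157) [13 12 12] [ 598. -143.  204.]
206 (263, 155) [11 11 10] [ 598. -142.  213.]
214 (263, 153) [10 11 11] [ 600. -147.  217.]
222 (263, 151) [9 8 8] [ 596. -137.  232.]
230 (263, 149) [11 10 10] [ 597. -141.  237.]
238 (263, 147) [48 44 41] [ 597. -140.  245.]
246 (262, 145) [79 74 68] [ 598. -135.  255.]
254 (262, 142) [79 74 68] [ 598. -134.  266.]
262 (262, 140) [77 73 68] [ 598. -133.  274.]
270 (262, 138) [82 77 71] [ 599. -136.  279.]
278 (262, 136) [82 77 71] [ 599. -139.  285.]
286 (262, 134) [73 68 63] [ 597. -132.  296.]
294 (262, 131) [72 68 63] [577. -75. 343.]
302 (262, 129) [71 67 61] [576. -73. 352.]
310 (262, 127) [74 69 64] [577. -74. 357.]
318 (262, 125) [61 58 54] [574. -67. 369.]
326 (262, 122) [20 19 20] [573. -66. 379.]
```

Request:
{"method": "servo_tool", "body": {
  "motion": [
    [[0,0,0,0,0,0,0.4],[0,0,0,0,0,0,0.4],[0,0,0,0,0,0,0.4],[0,0,0,0,0,0,0.4]]
  ]
}}

```text
clock: 4.95
eef_pos: [602.1, -149.9, 202.9]
eef_rot: [-3.142, -0.0, 0.285]
wrist_force: [0.1, -0.3, -0.3]
finger_gap: 28.8
finger_force: 0.0
```

The fingertips end at about z 243, but the TCP reads 203. The real tips are therefore about 40 mm higher than reported, while their lateral position is right. I'll descend another 36 mm and watch the force.

Request:
{"method": "servo_tool", "body": {
  "motion": [
    [[0,0,0,0,0,0,0.4],[0,0,-0.02,0,0,0,0.4],[0,0,-0.04,0,0,0,0.4],[0,0,-0.056,0,0,0,0.4],[0,0,-0.072,0,0,0,0.4],[0,0,-0.072,0,0,0,0.4]]
  ]
}}

```text
clock: 5.55
eef_pos: [601.5, -149.8, 165.3]
eef_rot: [-3.14, 0.002, 0.285]
wrist_force: [0.1, -1.1, 0.1]
finger_gap: 56.3
finger_force: 0.0
```

Request:
{"method": "servo_tool", "body": {
  "motion": [
    [[0,0,0,0,0,0,1],[0,0,0,0,0,0,1],[0,0,0,0,0,0,1],[0,0,0,0,0,0,1]]
  ],
  "newtons": 25
}}

```text
clock: 5.95
eef_pos: [602.2, -149.9, 167.2]
eef_rot: [3.141, -0.0, 0.285]
wrist_force: [-0.3, -0.7, 0.4]
finger_gap: 27.6
finger_force: 0.0
```

Request:
{"method": "servo_tool", "body": {
  "motion": [
    [[0,0,0,0,0,0,1],[0,0,0,0,0,0,1]]
  ],
  "newtons": 25
}}

```text
clock: 6.15
eef_pos: [602.2, -149.9, 167.1]
eef_rot: [3.141, -0.0, 0.285]
wrist_force: [0.1, 0.6, 0.9]
finger_gap: 21.3
finger_force: 25.0
```

```bash
cat > circ.py <<'E'
import numpy as np,sys
# cx cy r th0 step n  x0 y0
def circ(cx,cy,r,t0,st,n,x0,y0):
    for k in range(1,n+1):
        t=np.radians(t0+st*k); print([round((cx+r*np.cos(t)-x0)/500,4),round((cy+r*np.sin(t)-y0)/500,4)],end=' ')
    print('th',t0+st*n,'pos',round(cx+r*np.cos(t),1),round(cy+r*np.sin(t),1))
if __name__=='__main__': a=list(map(float,sys.argv[1:]));circ(*a[:5],int(a[5]),*a[6:])
E
python3 circ.py 562.1 -171.3 45.2 28.1 24 10 602.2 -149.9
```

```text
[np.float64(-0.0247), np.float64(0.0285)] [np.float64(-0.0585), np.float64(0.045)] [np.float64(-0.0961), np.float64(0.0462)] [np.float64(-0.1309), np.float64(0.0321)] [np.float64(-0.1569), np.float64(0.005)] [np.float64(-0.1697), np.float64(-0.0304)] [np.float64(-0.1671), np.float64(-0.0679)] [np.float64(-0.1493), np.float64(-0.101)] [np.float64(-0.1197), np.float64(-0.1241)] [np.float64(-0.0832), np.float64(-0.1332)] th 268.1 pos 560.6 -216.5
```

Request:
{"method": "servo_tool", "body": {
  "motion": [
    [[-0.0247,0.0285,0,0,0,0,1],[-0.0585,0.045,0,0,0,0,1],[-0.0961,0.0462,0,0,0,0,1],[-0.1309,0.0321,0,0,0,0,1]]
  ]
}}

```text
clock: 6.55
eef_pos: [537.0, -133.3, 167.2]
eef_rot: [3.14, -0.003, 0.286]
wrist_force: [16.3, -11.5, -9.2]
finger_gap: 21.7
finger_force: 25.0
```

Request:
{"method": "servo_tool", "body": {
  "motion": [
    [[-0.026,-0.0271,0,0,0,0,1],[-0.0388,-0.0625,0,0,0,0,1],[-0.0362,-0.1,0,0,0,0,1],[-0.0184,-0.1331,0,0,0,0,1],[0.0112,-0.1562,0,0,0,0,1],[0.0477,-0.1653,0,0,0,0,1],[0.0477,-0.1653,0,0,0,0,1]]
  ]
}}

```text
clock: 7.25
eef_pos: [561.9, -216.5, 167.2]
eef_rot: [-3.141, -0.001, 0.285]
wrist_force: [-0.1, 1.4, 4.7]
finger_gap: 21.4
finger_force: 25.0
```

Run:
```python
from circ import *
from cell import manip
s=manip.read_state();print(s['eef_pos'],s['wrist_force'],s['eef_rot'])
circ(562.1,-171.3,45.2,268.1,24,10,560.6,-216.5)
```

```text
[ 561.8956157  -216.49274716  167.17216633] [-0.10142967  1.37038685  4.7115894 ] [-3.14118409e+00 -1.11496940e-03  2.84870236e-01]
[np.float64(0.037), np.float64(0.0066)] [np.float64(0.0681), np.float64(0.0277)] [np.float64(0.088), np.float64(0.0596)] [np.float64(0.0932), np.float64(0.0969)] [np.float64(0.0827), np.float64(0.133)] [np.float64(0.0585), np.float64(0.1617)] [np.float64(0.0247), np.float64(0.1782)] [np.float64(-0.0129), np.float64(0.1794)] [np.float64(-0.0477), np.float64(0.1653)] [np.float64(-0.0737), np.float64(0.1382)] th 508.1 pos 523.7 -147.4
```

Request:
{"method": "servo_tool", "body": {
  "motion": [
    [[0.037,0.0066,0,0,0,0,1],[0.0681,0.0277,0,0,0,0,1],[0.088,0.0596,0,0,0,0,1],[0.0932,0.0969,0,0,0,0,1],[0.0827,0.133,0,0,0,0,1],[0.0585,0.1617,0,0,0,0,1],[0.0247,0.1782,0,0,0,0,1],[-0.0129,0.1794,0,0,0,0,1],[-0.0477,0.1653,0,0,0,0,1],[-0.0737,0.1382,0,0,0,0,1]]
  ]
}}

```text
clock: 8.25
eef_pos: [524.0, -146.8, 167.4]
eef_rot: [3.141, -0.003, 0.286]
wrist_force: [18.3, -3.8, -8.7]
finger_gap: 21.4
finger_force: 25.0
```

Request:
{"method": "servo_tool", "body": {
  "motion": [
    [[0,0,0,0,0,0,1],[0,0,0,0,0,0,0.4],[0,0,0,0,0,0,0.4],[0,0,0,0,0,0,0.4],[0,0,0.06,0,0,0,0.4],[0,0,0.13,0,0,0,0.4],[0,0,0.2,0,0,0,0.4],[0,0,0.2,0,0,0,0.4]]
  ]
}}

```text
clock: 9.05
eef_pos: [525.0, -147.6, 271.5]
eef_rot: [3.137, -0.006, 0.285]
wrist_force: [0.5, 0.1, -0.3]
finger_gap: 56.5
finger_force: 0.0
```

Request:
{"method": "servo_tool", "body": {
  "motion": [
    [[-0.03,0.08,0,0,0,-0.04,0.4],[-0.06,0.16,0,0,0,-0.08,0.4],[-0.1,0.25,0,0,0,-0.12,0.4],[-0.14,0.34,0,0,0,-0.157,0.4],[-0.17,0.42,0,0,0,-0.157,0.4],[-0.2,0.49,-0.05,0,0,-0.157,0.4],[-0.206,0.505,-0.15,0,0,-0.157,0.4],[-0.206,0.505,-0.25,0,0,-0.157,0.4],[-0.206,0.505,-0.36,0,0,-0.157,0.4],[-0.206,0.505,-0.4,0,0,-0.157,0.4]]
  ]
}}

```text
clock: 10.05
eef_pos: [418.2, 105.1, 62.8]
eef_rot: [3.14, 0.005, -0.208]
wrist_force: [0.6, -0.5, 0.7]
finger_gap: 56.4
finger_force: 0.0
```

Run:
```python
from h import *
C=shot('wrist','w6');p=cloud(C);z=p[...,2];f=C['frame'].astype(int)
s=manip.read_state();print(s['eef_pos'],s['eef_rot'],s['finger_gap'])
m=((C['range_z']>0)&(z>48)&(z<56)&(f[...,0]-f[...,1]>25)).astype(np.uint8)
N,L,st,_=cv2.connectedComponentsWithStats(m);i=1+st[1:,4].argmax();q=p[L==i];print('thick',st[i],np.median(q,0),cv2.minAreaRect(q[:,:2].astype(np.float32)))
k=(C['range_z']>0)&(z>100)&(z<150)&(p[...,0]>540)&(p[...,0]<640)&(abs(p[...,1])<130);print('roller',k.sum(),np.percentile(z[k],[50,95,99]))
D=shot('side','d6');d=cloud(D);e=s['eef_pos']
k=(D['range_z']>0)&(d[...,2]>60)&(d[...,2]<200)&(abs(d[...,0]-e[0])<45)&(abs(d[...,1]-e[1])<60);q=d[k];print('fingers side',q.min(0),np.percentile(q[:,2],[1,3,10]))
b=cv2.imread('pics/w6.png');a=cv2.imread('pics/d6.png')[150:320,180:380]
cv2.imwrite('pics/c6.png',np.hstack([cv2.resize(b,(400,300)),cv2.resize(a,(353,300))]))
```

```text
[417.07196355 104.78083217  60.59175223] [ 3.13854804  0.00797463 -0.2079533 ] 56.667756512065544
thick [  255     0    55   216 10611] [496.07075374  89.9795225   51.93020517] ((487.9627990722656, 91.24991607666016), (29.83548355102539, 123.42097473144531), 77.90275573730469)Traceback (most recent call last):
  File "<stdin>", line 6, in <module>
    return _quantile_unchecked(
        a, q, axis, out, overwrite_input, method, keepdims, weights)
    return _ureduce(a,
                    func=_quantile_ureduce_func,
    ...<5 lines>...
                    overwrite_input=overwrite_input,
                    method=method)
    r = func(a, **kwargs)
    result = _quantile(arr,
                       quantiles=q,
    ...<2 lines>...
                       out=out,
                       weights=wgt)
    slices_having_nans = np.isnan(arr[-1, ...])
                                  ~~~^^^^^^^^^
IndexError: index -1 is out of bounds for axis 0 with size 0
```

Run:
```python
from h import *
s=manip.read_state();e=s['eef_pos'];print(e)
D=shot('side','d6');d=cloud(D)
k=(D['range_z']>0)&(d[...,2]>62)&(d[...,2]<200)&(abs(d[...,0]-e[0])<25)&(abs(d[...,1]-e[1])<60);q=d[k];print('fingers side',q.min(0),np.percentile(q[:,2],[0.5,1,3,10]))
S=shot('scene','s6')
for n,C in(('scene',S),('side',D)):
  p=cloud(C);z=p[...,2];o=np.array([584.4,17]);ex=np.array([.993,-.118]);ey=np.array([.118,.993]);l=np.stack([(p[...,:2]-o)@ex,(p[...,:2]-o)@ey],-1)
  k=(C['range_z']>0)&(abs(l[...,0])<12)&(abs(l[...,1])<140)&(z>85)&(z<140);print(n,'roller',k.sum(),np.percentile(z[k],[50,90,97,99]))
b=cv2.imread('pics/w6.png');a=cv2.imread('pics/d6.png')[150:320,180:380]
cv2.imwrite('pics/c6.png',np.hstack([cv2.resize(b,(400,300)),cv2.resize(a,(353,300))]))
```

```text
[417.07196355 104.78083217  60.59175223]
fingers side [392.63395537  64.69905915  62.64428465] [63.61387078 64.1713746  66.93940066 75.48636216]
scene roller 298 [122.01233975 125.08249663 126.19411692 126.99319113]
side roller 461 [121.9288937  125.04549882 126.03704928 126.3638593 ]
```

View pics/c6.png

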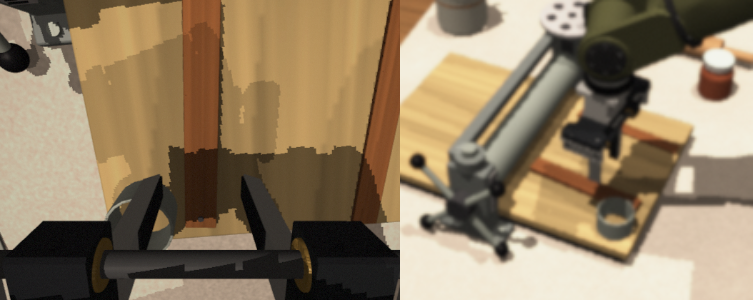

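The picture shows the fingertips straddling the strip, at about (157,178) and (245,178) in the left panel, and centred on it. The roller has risen to a gap of about 21 mm. I'll check the tip height next.

Run:
```python
from h import *
C=load('w6');p=cloud(C)
for u in(214,220,224,341,345,350):
  print(u,[(v,*p[v,u].round(0).astype(int).tolist()) for v in range(236,300,8)])
```

```text
214 [(236, 420, 152, 42), (244, 414, 154, 41), (252, 435, 135, 113), (260, 435, 134, 122), (268, 434, 132, 130), (276, 433, 132, 135), (284, 432, 131, 141), (292, 428, 132, 140)]
220 [(236, 418, 148, 40), (244, 413, 150, 40), (252, 434, 133, 112), (260, 433, 132, 119), (268, 431, 132, 123), (276, 428, 132, 126), (284, 424, 133, 127), (292, 421, 133, 129)]
224 [(236, 418, 146, 40), (244, 434, 132, 103), (252, 432, 132, 109), (260, 430, 132, 113), (268, 427, 132, 115), (276, 423, 133, 116), (284, 419, 134, 116), (292, 397, 145, 81)]
341 [(236, 402, 68, 40), (244, 422, 74, 103), (252, 420, 75, 109), (260, 418, 76, 113), (268, 415, 77, 114), (276, 411, 78, 116), (284, 407, 79, 115), (292, 360, 75, 41)]
345 [(236, 401, 65, 40), (244, 396, 66, 41), (252, 422, 74, 113), (260, 421, 75, 120), (268, 420, 76, 125), (276, 416, 77, 126), (284, 413, 78, 126), (292, 409, 78, 128)]
350 [(236, 401, 62, 41), (244, 395, 63, 42), (252, 421, 72, 113), (260, 422, 73, 123), (268, 421, 74, 129), (276, 421, 76, 136), (284, 419, 76, 139), (292, 416, 77, 139)]
```

Request:
{"method": "servo_tool", "body": {
  "motion": [
    [[0,0,-0.05,0,0,0,0.4],[0,0,-0.09,0,0,0,0.4],[0,0,-0.105,0,0,0,0.4],[0,0,-0.114,0,0,0,0.4],[0,0,-0.114,0,0,0,0.4]]
  ]
}}

```text
clock: 10.7
eef_pos: [421.2, 105.2, 10.7]
eef_rot: [-3.141, -0.001, -0.208]
wrist_force: [0.2, 0.2, 0.1]
finger_gap: 56.7
finger_force: 0.0
```

Request:
{"method": "servo_tool", "body": {
  "motion": [
    [[0,0,0,0,0,0,1],[0,0,0,0,0,0,1],[0,0,0,0,0,0,1],[0,0,0,0,0,0,1],[0,0,0,0,0,0,1]]
  ],
  "newtons": 20
}}

```text
clock: 11.2
eef_pos: [420.8, 105.1, 10.2]
eef_rot: [-3.141, -0.0, -0.208]
wrist_force: [-1.3, 0.4, 4.1]
finger_gap: 29.3
finger_force: 20.0
```

Request:
{"method": "servo_tool", "body": {
  "motion": [
    [[0,0,0,0,0,0,0.58],[0,0,0,0,0,0,0.58],[0,0,-0.006,0,0,0,0.58],[0,0,-0.012,0,0,0,0.58],[0,0,-0.015,0,0,0,0.58]]
  ]
}}

```text
clock: 11.7
eef_pos: [420.4, 105.0, 1.9]
eef_rot: [3.141, 0.001, -0.208]
wrist_force: [0.7, 0.5, 0.7]
finger_gap: 39.5
finger_force: 0.0
```

Request:
{"method": "servo_tool", "body": {
  "motion": [
    [[0,0,0,0,0,0,1],[0,0,0,0,0,0,1],[0,0,0,0,0,0,1]]
  ],
  "newtons": 20
}}

```text
clock: 12.0
eef_pos: [420.6, 105.1, 2.4]
eef_rot: [3.142, 0.0, -0.208]
wrist_force: [0.3, -0.0, -0.3]
finger_gap: 29.9
finger_force: 20.0
```

Request:
{"method": "servo_tool", "body": {
  "motion": [
    [[0.01,-0.0012,0.002,0,0,0.015,1],[0.03,-0.0036,0.002,0,0,0.0287,1],[0.055,-0.0066,0.002,0,0,0.0287,1],[0.08,-0.0096,0.002,0,0,0.0287,1],[0.105,-0.0126,0.002,0,0,0.0287,1],[0.13,-0.0156,0.002,0,0,0.0287,1],[0.15,-0.018,0.002,0,0,0.0287,1],[0.164,-0.02,0.002,0,0,0.0287,1],[0.164,-0.02,0,0,0,0.0287,1],[0.164,-0.02,0,0,0,0.0287,1]]
  ]
}}

```text
clock: 13.0
eef_pos: [502.4, 95.1, 2.3]
eef_rot: [3.142, 0.0, -0.118]
wrist_force: [-0.5, -1.1, -0.3]
finger_gap: 29.7
finger_force: 20.0
```

```bash
cat > strip.py <<'E'
from h import *
import sys
s=manip.read_state();print(s['eef_pos'],s['eef_rot'],s['wrist_force'],s['finger_gap'])
o=np.array([584.4,17]);ex=np.array([.993,-.118]);ey=np.array([.118,.993])
for n in sys.argv[2:]:
  C=shot(n,n+sys.argv[1]);p=cloud(C);z=p[...,2];f=C['frame'].astype(int)
  l=np.stack([(p[...,:2]-o)@ex,(p[...,:2]-o)@ey],-1)
  m=(C['range_z']>0)&(z>46)&(z<58)&(f[...,0]-f[...,1]>25)&(l[...,1]>20)&(l[...,1]<110)&(l[...,0]>-280)
  if m.sum()<20: print(n,m.sum());continue
  q=l[m];print(n,m.sum(),'x',np.percentile(q[:,0],[.5,50,99.5]).round(1),'y',np.percentile(q[:,1],[1,50,99]).round(1))
  for a,b in((-200,-32),(15,80)):
    h=m&(l[...,0]>a)&(l[...,0]<b)
    if h.sum()>10: print('  part',h.sum(),cv2.minAreaRect(l[h].astype(np.float32)))
E
python3 strip.py 7 wrist scene side
```

```text
[502.41617998  95.08784507   2.26756505] [ 3.14155137e+00  8.66203238e-05 -1.18250084e-01] [-0.52454404 -1.07698573 -0.30040837] 29.69237563288351
wrist 5567 x [-133.6  -58.4  -38.4] y [53.6 69.7 82.7]
  part 5567 ((-86.88973999023438, 68.14341735839844), (29.881420135498047, 97.5759506225586), 89.9634780883789)
scene 58 x [-157.3   32.6  203.4] y [43.5 71.8 97. ]
  part 12 ((-149.64646911621094, 77.3631591796875), (14.585444450378418, 10.42373275756836), 8.627667427062988)
  part 43 ((32.660980224609375, 67.01151275634766), (25.841999053955078, 17.05652618408203), 89.9725341796875)
side 123 x [-159.8 -138.1  229.4] y [52.8 77.1 85.3]
  part 120 ((-97.4658203125, 70.48033905029297), (124.83876037597656, 33.55413055419922), 1.606987476348877)
```

Request:
{"method": "servo_tool", "body": {
  "motion": [
    [[0,0,0,0,0,0,0.45],[0,0,0,0,0,0,0.45],[0,0,0,0,0,0,0.45],[0,0,0.03,0,0,0,0.45],[0,0,0.12,0,0,0,0.45],[0,0,0.22,0,0,0,0.45],[0,0,0.32,0,0,0,0.45],[0,0,0.42,0,0,0,0.45],[0.01,-0.06,0.48,0,0,0,0.45],[0.02,-0.12,0.48,0,0,0,0.45]]
  ]
}}

```text
clock: 14.15
eef_pos: [514.0, 34.8, 247.2]
eef_rot: [-3.141, -0.008, -0.117]
wrist_force: [0.9, 0.9, -1.0]
finger_gap: 52.1
finger_force: 0.0
```

Request:
{"method": "servo_tool", "body": {
  "motion": [
    [[0,-0.1,0,0,0,0,0.45],[0.01,-0.2,0,0,0,0,0.45],[0.02,-0.3,0,0,0,0,0.45],[0.02,-0.36,0,0,0,0,0.45],[0.02,-0.36,0,0,0,0,0.45]]
  ]
}}

```text
clock: 14.65
eef_pos: [522.2, -148.2, 241.9]
eef_rot: [3.141, 0.001, -0.122]
wrist_force: [-0.1, 1.9, 0.5]
finger_gap: 51.7
finger_force: 0.0
```

```bash
python3 knob.py w8; python3 strip.py 8 scene side
```

```text
[ 522.33462272 -146.28663332  242.00740979] [-3.14139758e+00  6.11328188e-04 -1.20947604e-01] 51.7456060187719
knob [ 265  208   37   39 1109] [ 525.6 -148.8  236.4] ((523.1154174804688, -148.56039428710938), 12.031820297241211) ((523.6294555664062, -148.6990966796875), 11.346325874328613)
wheel ((562.100341796875, -171.16876220703125), 59.93161392211914)
[ 522.33462272 -146.28663332  242.00740979] [-3.14139758e+00  6.11328188e-04 -1.20947604e-01] [-0.26451213 -0.32124148  0.18055158] 51.7456060187719
scene 119 x [-167.3 -131.9  220.9] y [54.6 68.7 83.3]
  part 75 ((-146.69265747070312, 51.24174499511719), (69.75894165039062, 41.93737030029297), 76.3189926147461)
  part 42 ((32.579463958740234, 68.45729064941406), (18.76012420654297, 26.21583366394043), 4.46621561050415)
side 355 x [-176.7  -93.7   17.4] y [52.9 70.  85.4]
  part 334 ((-96.63508605957031, 68.89332580566406), (128.51812744140625, 35.50437927246094), 1.3711055517196655)
```

Request:
{"method": "servo_tool", "body": {
  "motion": [
    [[0.002,-0.004,-0.02,0,0,0,0.45],[0.002,-0.004,-0.08,0,0,0,0.45],[0.002,-0.004,-0.13,0,0,0,0.45],[0.002,-0.004,-0.15,0,0,0,0.45],[0.002,-0.004,-0.15,0,0,0,1],[0.002,-0.004,-0.15,0,0,0,1],[0.002,-0.004,-0.15,0,0,0,1],[0.002,-0.004,-0.15,0,0,0,1],[0.002,-0.004,-0.15,0,0,0,1],[0.002,-0.004,-0.15,0,0,0,1]]
  ],
  "newtons": 25
}}

```text
clock: 15.8
eef_pos: [524.0, -147.0, 168.1]
eef_rot: [3.141, -0.001, -0.118]
wrist_force: [-0.1, 0.9, 5.3]
finger_gap: 21.5
finger_force: 25.0
```

```bash
python3 circ.py 562.1 -171.3 45.2 147.5 -24 10 524.0 -147.0 | sed 's/np.float64//g'
```

```text
[(0.0263), (0.0268)] [(0.0613), (0.0406)] [(0.0988), (0.0389)] [(0.1325), (0.0221)] [(0.1564), (-0.0069)] [(0.1664), (-0.0431)] [(0.1609), (-0.0803)] [(0.1407), (-0.112)] [(0.1093), (-0.1327)] [(0.0723), (-0.1389)] th -92.5 pos 560.1 -216.5
```

Request:
{"method": "servo_tool", "body": {
  "motion": [
    [[0.0263,0.0268,0,0,0,0,1],[0.0613,0.0406,0,0,0,0,1],[0.0988,0.0389,0,0,0,0,1],[0.1325,0.0221,0,0,0,0,1],[0.1564,-0.0069,0,0,0,0,1],[0.1664,-0.0431,0,0,0,0,1],[0.1609,-0.0803,0,0,0,0,1],[0.1407,-0.112,0,0,0,0,1],[0.1093,-0.1327,0,0,0,0,1],[0.0723,-0.1389,0,0,0,0,1]]
  ]
}}

```text
clock: 16.8
eef_pos: [560.3, -216.9, 168.1]
eef_rot: [-3.141, -0.003, -0.119]
wrist_force: [5.3, 10.2, 2.2]
finger_gap: 21.6
finger_force: 25.0
```

Run:
```python
from h import *
s=manip.read_state();print(s['eef_pos'],s['wrist_force'])
o=np.array([584.4,17]);ex=np.array([.993,-.118]);ey=np.array([.118,.993])
for n in('scene','side'):
  C=shot(n,n+'9');p=cloud(C);z=p[...,2];l=np.stack([(p[...,:2]-o)@ex,(p[...,:2]-o)@ey],-1)
  k=(C['range_z']>0)&(abs(l[...,0])<12)&(abs(l[...,1])<140)&(z>85)&(z<140);print(n,'roller',k.sum(),np.percentile(z[k],[50,90,97,99]))
from circ import circ
x,y=560.1,-216.5
circ(562.1,-171.3,45.2,-92.5,-6,10,x,y)
s=manip.read_state();print(s['eef_pos'],s['wrist_force'])
```

```text
[ 560.33842981 -216.85697202  168.07720938] [ 5.25977727 10.24901535  2.15461422]
scene roller 442 [117.08282484 120.08412481 121.6689337  122.34002955]
side roller 452 [115.97280713 118.99702417 120.30543664 121.58219253]
[np.float64(-0.0094), np.float64(0.001)] [np.float64(-0.0186), np.float64(0.0029)] [np.float64(-0.0277), np.float64(0.0057)] [np.float64(-0.0363), np.float64(0.0095)] [np.float64(-0.0446), np.float64(0.0142)] [np.float64(-0.0523), np.float64(0.0197)] [np.float64(-0.0594), np.float64(0.0259)] [np.float64(-0.0658), np.float64(0.0329)] [np.float64(-0.0714), np.float64(0.0405)] [np.float64(-0.0762), np.float64(0.0487)] th -152.5 pos 522.0 -192.2
[ 558.81920528 -216.58769709  168.2578228 ] [-0.81045445  1.4817091   2.72023343]
```

Request:
{"method": "servo_tool", "body": {
  "motion": [
    [[-0.0094,0.001,0,0,0,0,1],[-0.0186,0.0029,0,0,0,0,1],[-0.0277,0.0057,0,0,0,0,1],[-0.0363,0.0095,0,0,0,0,1],[-0.0446,0.0142,0,0,0,0,1],[-0.0523,0.0197,0,0,0,0,1],[-0.0594,0.0259,0,0,0,0,1],[-0.0658,0.0329,0,0,0,0,1],[-0.0714,0.0405,0,0,0,0,1],[-0.0762,0.0487,0,0,0,0,1]]
  ]
}}

```text
clock: 17.9
eef_pos: [522.3, -192.6, 168.2]
eef_rot: [3.14, -0.002, -0.118]
wrist_force: [2.7, -2.8, 5.9]
finger_gap: 21.4
finger_force: 25.0
```

```bash
cat > t.py <<'E'
from h import *
from circ import circ
import sys
s=manip.read_state();e=s['eef_pos'];d=e[:2]-[562.1,-171.3];th=np.arctan2(d[1],d[0]);w=s['wrist_force']
print('th',np.degrees(th).round(2),'r',np.hypot(*d).round(2),'F resist cw',(w[:2]@[-np.sin(th),np.cos(th)]).round(2),'rad',(w[:2]@[np.cos(th),np.sin(th)]).round(2),e)
if len(sys.argv)>1:
    t0,st,n=map(float,sys.argv[1:]);t=np.radians(t0);circ(562.1,-171.3,45.2,t0,st,int(n),562.1+45.2*np.cos(t),-171.3+45.2*np.sin(t))
E
python3 t.py -152.5 -3 15|sed 's/np.float64//g'
```

```text
th -151.83 r 45.15 F resist cw 3.78 rad -1.09 [ 522.29766364 -192.61870153  168.19255369]
[(-0.0021), (0.0043)] [(-0.0039), (0.0086)] [(-0.0055), (0.0131)] [(-0.0069), (0.0176)] [(-0.0081), (0.0222)] [(-0.009), (0.0268)] [(-0.0096), (0.0315)] [(-0.01), (0.0362)] [(-0.0102), (0.041)] [(-0.0101), (0.0457)] [(-0.0098), (0.0504)] [(-0.0092), (0.0551)] [(-0.0084), (0.0598)] [(-0.0073), (0.0644)] [(-0.006), (0.0689)] th -197.5 pos 519.0 -157.7
```

Request:
{"method": "servo_tool", "body": {
  "motion": [
    [[-0.0021,0.0043,0,0,0,0,1],[-0.0039,0.0086,0,0,0,0,1],[-0.0055,0.0131,0,0,0,0,1],[-0.0069,0.0176,0,0,0,0,1],[-0.0081,0.0222,0,0,0,0,1],[-0.009,0.0268,0,0,0,0,1],[-0.0096,0.0315,0,0,0,0,1],[-0.01,0.0362,0,0,0,0,1],[-0.0102,0.041,0,0,0,0,1],[-0.0101,0.0457,0,0,0,0,1]]
  ]
}}

```text
clock: 18.9
eef_pos: [517.2, -169.8, 168.2]
eef_rot: [3.14, -0.002, -0.118]
wrist_force: [-0.3, -3.6, 7.6]
finger_gap: 21.3
finger_force: 25.0
```

```bash
python3 t.py -182.5 -1 15|sed 's/np.float64//g'
python3 - <<'E'
from h import *
o=np.array([584.4,17]);ex=np.array([.993,-.118]);ey=np.array([.118,.993])
for n in('scene','side'):
  C=manip.camera(n);p=cloud(C);z=p[...,2];l=np.stack([(p[...,:2]-o)@ex,(p[...,:2]-o)@ey],-1)
  k=(C['range_z']>0)&(abs(l[...,0])<12)&(abs(l[...,1])<140)&(z>85)&(z<140);print(n,'roller',k.sum(),np.percentile(z[k],[50,90,97,99]))
E
python3 t.py
```

```text
th 178.12 r 44.95 F resist cw 3.6 rad 0.15 [ 517.17209756 -169.8282527   168.18289507]
[(0.0001), (0.0016)] [(0.0002), (0.0031)] [(0.0003), (0.0047)] [(0.0005), (0.0063)] [(0.0007), (0.0079)] [(0.0009), (0.0094)] [(0.0012), (0.011)] [(0.0014), (0.0125)] [(0.0017), (0.0141)] [(0.0021), (0.0156)] [(0.0024), (0.0172)] [(0.0028), (0.0187)] [(0.0032), (0.0202)] [(0.0036), (0.0217)] [(0.0041), (0.0232)] th -197.5 pos 519.0 -157.7
scene roller 511 [114.96463606 117.81100792 119.10399014 120.11856321]
side roller 455 [113.69447936 116.39116628 117.49103487 118.63897431]
th 177.67 r 44.93 F resist cw 1.9 rad 0.15 [ 517.20364234 -169.47583127  168.16746849]
```

Request:
{"method": "servo_tool", "body": {
  "motion": [
    [[0.0001,0.0016,0,0,0,0,1],[0.0002,0.0031,0,0,0,0,1],[0.0003,0.0047,0,0,0,0,1],[0.0005,0.0063,0,0,0,0,1],[0.0007,0.0079,0,0,0,0,1],[0.0009,0.0094,0,0,0,0,1],[0.0012,0.011,0,0,0,0,1],[0.0014,0.0125,0,0,0,0,1]]
  ]
}}

```text
clock: 19.8
eef_pos: [517.9, -163.6, 168.2]
eef_rot: [3.14, -0.002, -0.118]
wrist_force: [-0.5, -3.6, 6.2]
finger_gap: 21.4
finger_force: 25.0
```

```bash
for a in 190.5 198.5 206.5 214.5 222.5 230.5; do python3 t.py -$a -1 8|sed 's/np.float64//g'; done
```

```text
th 170.1 r 44.88 F resist cw 3.6 rad -0.14 [ 517.88379167 -163.58399093  168.17192536]
[(0.0003), (0.0015)] [(0.0006), (0.0031)] [(0.001), (0.0046)] [(0.0014), (0.0062)] [(0.0018), (0.0077)] [(0.0022), (0.0092)] [(0.0027), (0.0107)] [(0.0032), (0.0122)] th -198.5 pos 519.2 -157.0
th 170.1 r 44.88 F resist cw 3.6 rad -0.14 [ 517.88379167 -163.58399093  168.17192536]
[(0.0005), (0.0015)] [(0.0011), (0.003)] [(0.0016), (0.0044)] [(0.0022), (0.0059)] [(0.0028), (0.0074)] [(0.0035), (0.0088)] [(0.0041), (0.0102)] [(0.0048), (0.0117)] th -206.5 pos 521.6 -151.1
th 170.1 r 44.88 F resist cw 3.6 rad -0.14 [ 517.88379167 -163.58399093  168.17192536]
[(0.0007), (0.0014)] [(0.0015), (0.0028)] [(0.0022), (0.0042)] [(0.003), (0.0055)] [(0.0038), (0.0069)] [(0.0047), (0.0082)] [(0.0055), (0.0096)] [(0.0064), (0.0109)] th -214.5 pos 524.8 -145.7
th 170.1 r 44.88 F resist cw 3.6 rad -0.14 [ 517.88379167 -163.58399093  168.17192536]
[(0.0009), (0.0013)] [(0.0018), (0.0026)] [(0.0028), (0.0038)] [(0.0038), (0.0051)] [(0.0047), (0.0063)] [(0.0058), (0.0075)] [(0.0068), (0.0087)] [(0.0079), (0.0099)] th -222.5 pos 528.8 -140.8
th 170.1 r 44.88 F resist cw 3.6 rad -0.14 [ 517.88379167 -163.58399093  168.17192536]
[(0.0011), (0.0012)] [(0.0022), (0.0023)] [(0.0033), (0.0034)] [(0.0044), (0.0045)] [(0.0056), (0.0056)] [(0.0067), (0.0066)] [(0.0079), (0.0077)] [(0.0091), (0.0087)] th -230.5 pos 533.3 -136.4
th 170.1 r 44.88 F resist cw 3.6 rad -0.14 [ 517.88379167 -163.58399093  168.17192536]
[(0.0012), (0.001)] [(0.0025), (0.002)] [(0.0037), (0.0029)] [(0.005), (0.0038)] [(0.0063), (0.0047)] [(0.0076), (0.0056)] [(0.0089), (0.0065)] [(0.0103), (0.0073)] th -238.5 pos 538.5 -132.8
```

Request:
{"method": "servo_tool", "body": {
  "motion": [
    [[0.0003,0.0015,0,0,0,0,1],[0.0006,0.0031,0,0,0,0,1],[0.001,0.0046,0,0,0,0,1],[0.0014,0.0062,0,0,0,0,1],[0.0018,0.0077,0,0,0,0,1],[0.0022,0.0092,0,0,0,0,1],[0.0027,0.0107,0,0,0,0,1],[0.0032,0.0122,0,0,0,0,1]]
  ]
}}

```text
clock: 20.6
eef_pos: [519.4, -157.6, 168.2]
eef_rot: [3.14, -0.002, -0.118]
wrist_force: [-2.2, -4.0, 6.8]
finger_gap: 21.3
finger_force: 25.0
```

```bash
python3 t.py
```

```text
th 162.22 r 44.84 F resist cw 4.52 rad 0.86 [ 519.39880022 -157.60659469  168.17031032]
```

Request:
{"method": "servo_tool", "body": {
  "motion": [
    [[0.0005,0.0015,0,0,0,0,1],[0.0011,0.003,0,0,0,0,1],[0.0016,0.0044,0,0,0,0,1],[0.0022,0.0059,0,0,0,0,1]]
  ]
}}

```text
clock: 21.0
eef_pos: [520.4, -154.8, 168.2]
eef_rot: [3.14, -0.002, -0.118]
wrist_force: [-2.3, -4.2, 7.6]
finger_gap: 21.5
finger_force: 25.0
```

```bash
python3 t.py
```

```text
th 158.4 r 44.81 F resist cw 4.75 rad 0.56 [ 520.43560311 -154.80632384  168.18294201]
```

Request:
{"method": "servo_tool", "body": {
  "motion": [
    [[0.0006,0.0015,0,0,0,0,1],[0.0013,0.0029,0,0,0,0,1],[0.0019,0.0043,0,0,0,0,1],[0.0026,0.0058,0,0,0,0,1]]
  ]
}}

```text
clock: 21.4
eef_pos: [521.6, -152.1, 168.2]
eef_rot: [3.139, -0.001, -0.118]
wrist_force: [-3.5, -5.9, 7.0]
finger_gap: 21.3
finger_force: 25.0
```

```bash
python3 t.py
```

```text
th 154.55 r 44.8 F resist cw 6.8 rad 0.66 [ 521.6499976  -152.0503042   168.18381917]
```

The cranking force has risen from a steady 3.6 N to 6.8 N, about +3 N. That means a pinch of roughly 60–80 N, reached while winding down. I'll let go and lift away.

Request:
{"method": "servo_tool", "body": {
  "motion": [
    [[0,0,0,0,0,0,1],[0,0,0,0,0,0,0.5],[0,0,0,0,0,0,0.5],[0,0,0,0,0,0,0.5],[0,0,0,0,0,0,0.5],[0,0,0.04,0,0,0,0.5],[0,0,0.1,0,0,0,0.5],[0,0,0.16,0,0,0,0.5],[0,0,0.16,0,0,0,0.5]]
  ]
}}

```text
clock: 22.3
eef_pos: [522.5, -151.3, 251.2]
eef_rot: [3.14, -0.006, -0.118]
wrist_force: [0.1, 0.1, 0.3]
finger_gap: 47.2
finger_force: 0.0
```

```bash
python3 knob.py w10; python3 strip.py 10 scene side
```

```text
[ 521.89193224 -151.08765708  248.7943856 ] [ 3.14097053e+00 -2.89765639e-03 -1.18169852e-01] 46.61540109182482
knob [ 266  208   36   37 1033] [ 523.7 -152.2  236.4] ((521.3182373046875, -152.04832458496094), 12.149296760559082) ((521.8466186523438, -152.22897338867188), 11.486652374267578)
wheel ((561.8706665039062, -171.3680419921875), 59.915870666503906)
[ 521.89193224 -151.08765708  248.7943856 ] [ 3.14097053e+00 -2.89765639e-03 -1.18169852e-01] [-0.16644122 -0.08709674 -0.91024106] 46.61540109182482
scene 114 x [-161.  -130.5  136.1] y [54.4 68.4 83.8]
  part 70 ((-142.03762817382812, 68.60458374023438), (40.30574035644531, 29.574989318847656), 3.5091567039489746)
  part 43 ((34.42212677001953, 68.62452697753906), (27.59146499633789, 18.71122169494629), 74.06280517578125)
side 346 x [-160.6  -96.5  -27.8] y [52.5 70.3 86.7]
  part 333 ((-96.82674407958984, 69.75550079345703), (38.89187240600586, 127.47006225585938), 87.55199432373047)
```

```bash
python3 -c "
from cell import manip
print(manip.sign_off())"
```

```text
the job is handed in; nothing more can be done
None
```

I handed the job in at about 22 s. The thick strip is under the roller with its end about 40 mm past the axis and square to it. The roller was wound down on to it in one continuous downward turn to a pinch I estimate at 60–80 N, judged from the rise in cranking force and not measured directly. The wheel is released with its play taken up and the gripper is clear.

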